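Make up two specimen kits at the clinic bench

TASK

Make up the two kits from the stock on the bench: the small brown (amber) bottle, the white carton with the orange band and the red-lidded jar go in the blue tray, the white bottle with the blue cap and the green-lidded jar in the yellow tray. Stand each thing upright on the tray floor in a compartment of its own and let go of it. Leave the white-lidded jar and the steel tally counter where they are.

Things in the scene. Friction and masses are not known exactly. Their poses are not given: they have to be found in the camera images.
- blue_tray: Shallow open blue tray, fixed on the bench on either side, 72 (its x) by 210 (its y) by 12 mm high. Three square compartments in a row along y, 66 mm inside, 69 mm apart at centres; walls and dividers 3 mm thick, rims 12 mm and floor 3 mm above the bench. Origin: centre of its underside; compartment centres at x = 0, y = -69, 0, +69 mm in its frame.
- yellow_tray: Shallow open yellow tray, fixed on the bench on either side, 72 (its x) by 141 (its y) by 12 mm high. Two square compartments in a row along y, 66 mm inside, 69 mm apart at centres; walls and dividers 3 mm thick, rims 12 mm and floor 3 mm above the bench. Origin: centre of its underside; compartment centres at x = 0, y = -34.5, +34.5 mm in its frame.
- amber_bottle_mid (a point): Loose small brown (amber) glass dropper bottle with a narrow black cap; straight round body 40 mm across up to 50 mm above its underside, then a shoulder and a cap 24 mm across from 56 to 72 mm; 72 mm tall in all, about 0.08 kg. Its point lies on its upright axis, half-way up (36 mm above its underside); z is up.
- carton_mid (a point): Loose white carton with an orange band round its middle and an orange stripe across its top; 36 mm (its x) by 44 mm (its y) by 72 mm tall, about 0.06 kg. Its point lies on its upright axis, half-way up (36 mm above its underside); z is up.
- red_jar_mid (a point): Loose round specimen jar, white body 40 mm across with a flat red screw lid 44 mm across and 14 mm thick; 72 mm tall in all, about 0.07 kg. Its point lies on its upright axis, half-way up (36 mm above its underside); z is up.
- white_bottle_mid (a point): Loose small white plastic bottle with a narrow blue cap; straight round body 40 mm across up to 50 mm above its underside, then a shoulder and a cap 24 mm across from 56 to 72 mm; 72 mm tall in all, about 0.08 kg. Its point lies on its upright axis, half-way up (36 mm above its underside); z is up.
- green_jar_mid (a point): Loose round specimen jar, white body 40 mm across with a flat green screw lid 44 mm across and 14 mm thick; 72 mm tall in all, about 0.07 kg. Its point lies on its upright axis, half-way up (36 mm above its underside); z is up.
- spare_jar_mid (a point): Loose round specimen jar, white body 40 mm across with a flat white screw lid 44 mm across and 14 mm thick; 72 mm tall in all, about 0.07 kg. Belongs to neither kit. Its point lies on its upright axis, half-way up (36 mm above its underside); z is up.
- tally_mid (a point): Loose round steel tally counter, 44 mm across and 24 mm tall with a small button on top (34 mm in all), 0.11 kg, standing among the stock. Belongs to neither kit. Its point lies on its axis, 12 mm above its underside; z is up.

How it is judged:
By the outcome, as a careful person would: the job done as asked, in the order asked, and still so for the second after the job is handed in, with the robot touching nothing.
It also fails if it takes over 120 s, if anything falls off the work surface, if the arm or the gripper's body presses on something with over 40 N, if the wrist force passes 120 N, or if a joint passes its speed limit or range.

ROBOT

A 6-joint arm with a two-finger parallel gripper is mounted at the origin on the work surface. World frame = base frame: x ahead of the robot, y to its left, z up, the work surface at z = 0. Lengths are in m, angles in rad, forces in N, time in s.
With the tool pointing down it reaches from about 0.35 to 0.85 m from the base axis. Payload 8.1 kg.
Tool frame: the origin (TCP) lies at the centre of the arm's flange, where the gripper is bolted on; the fingertips stand 186 mm ahead of it and the grasp point (between the pads) lies 167 mm ahead of it (robot.grasp_offset is the distance from the TCP to the grasp point, in m); z points along the fingers, y is the line along which they close (so a half turn about z gives the same grasp; the last joint's range is limited). The gripper opens to 93 mm and grips with 3 to 60 N. Pads are 15 mm wide; open, the fingers measure 128 mm over their backs; the gripper's body (75 mm by 188 mm) begins 65 mm behind the grasp point.
Start: joints at [1.069, 0.13, 1.488, -0, 1.523, -0.085], TCP at [0.243, 0.549, 0.405] pointing down, gripper open.
Joint ranges: [-2.96, 2.96], [-0.89, 2.26], [0.02, 2.5], [-1.34, 4.48], [0, 2.73], [-2.66, 2.66]. Speed limits (rad/s): [2.39, 2.39, 2.79, 3.14, 3.14, 3.14].

INTERFACE

Orientations are given as a rotation vector (axis times angle).
In Python, from plant import robot gives the robot as it stands.
- The arm moves only by the tool drive_tool, never from a script. Its argument "moves" is one flat list of numbers, 7 for each row, row after row: the finger opening in mm, from 0 to 93, then the shift along the tool's x, y, z in mm, then the turn, a rotation vector about the tool's x, y, z in degrees. A call has 1 to 8 rows; each row shifts and turns the commanded pose from where the row before left it, along the tool's axes as they then stand; what a row does not reach is not made up. A row lasts 1/10 s, in which the tool goes at most 50 mm and 8.59 degrees, less where a joint would pass 70% of its speed; a pose out of reach is approached as far as the arm can. A call is refused whole if a number of a shift passes 50 or a number of a turn 8.59, either way. A call with a gripper value outside its range is refused whole. The fingers move at their own pace and stop on an object; "grip_force" is the grip in N (left out, the last holds). Time passes only in rows, so rows that do not move let the fingers close. It gives the time, the measured TCP pose, the force, the opening and the grip force at its end, in the units of the state.
- robot.read_state(): the state, without advancing time (a new reading comes with each control period).
- robot.read_camera(name): name is "side" or "top" or "wrist"; returns a dict with "color" (420x560x3 uint8, red, green, blue), "depth" (420x560 float32, m along the optical axis (not along the pixel's ray), 0 where there is no reading), "mtx" (3x3 intrinsics, pixels), "R" (3x3) and "t" (3): a world point X has camera coordinates R X + t. Camera axes: x right, y down, z forward; pixel columns grow to the right and rows downward; lengths in m; the calibration is good to about 2 mm. A picture is of the moment at which its call begins.
- robot.close_job(): hands the job in; it is judged then, once.
The state is a dict: "t": time; "q": joint angles; "dq": joint speeds; "joint_torque": joint torques, N m; "tool_pos": TCP position; "orientation": TCP orientation; "force": force on the tool from outside, world axes, zero at the start; "wrist_torque": the same for the moment, N m; "opening": finger opening in m; "gripper_force": force on a finger pad.
Only numpy, scipy, OpenCV 4.12 (cv2) and the standard library are available. Lean on these libraries where they do the work, as an engineer would, in place of code of your own. Each camera call takes 0.05 s, during which the arm holds its last target. There are 200 camera calls.

## Working session

There is one attempt and no reset: what is moved stays moved. The work goes in short steps, Python scripts to look and compute and a tool call to move; the robot and the scene stay as the last step left them, time stands still between calls to the robot, and variables do not carry over. Pictures are saved under pics/ and viewed, at most 14 in all, crops included, and the job is handed in when it is done.

Besides the shell and the picture viewer there is one more tool, called after "Call:" by a JSON object that holds its "method" and its "body". drive_tool: Moves the arm, as the interface text tells. Its arguments: {"type":"object","properties":{"moves":{"type":"array","items":{"type":"number"}},"grip_force":{"type":"number"}},"required":["moves"]}

```bash
ls; mkdir -p pics; python3 - <<'E'
from plant import robot
import cv2,numpy as np
s=robot.read_state();print({k:np.round(v,3) for k,v in s.items()},robot.grasp_offset)
for n in("top","side"):
    c=robot.read_camera(n);cv2.imwrite(f"pics/{n}0.png",c["color"][:,:,::-1]);np.savez(f"{n}0.npz",**c)
    print(n,c["mtx"].round(1).tolist(),c["R"].round(3).tolist(),c["t"].round(3))
E
```

```text
pics
{'t': np.float64(0.0), 'q': array([ 1.069,  0.131,  1.489, -0.   ,  1.523, -0.085]), 'dq': array([ 0.001,  0.   , -0.   , -0.   ,  0.   ,  0.001]), 'joint_torque': array([ 1.0000e-03, -5.5981e+01, -4.9177e+01,  7.7000e-02,  3.5000e-02,
       -0.0000e+00]), 'tool_pos': array([0.243, 0.548, 0.404]), 'orientation': array([-6.500e-01, -3.073e+00,  3.000e-03]), 'force': array([-0.479, -0.083, -1.02 ]), 'wrist_torque': array([ 0.007, -0.005,  0.041]), 'gripper_force': np.float64(0.0), 'opening': np.float64(0.093)} 0.1673
top [[449.7, 0.0, 281.7], [0.0, 449.7, 211.8], [0.0, 0.0, 1.0]] [[0.0, -1.0, -0.007], [-0.984, 0.001, -0.18], [0.18, 0.007, -0.984]] [0.013 0.549 0.958]
side [[521.4, 0.0, 281.5], [0.0, 521.4, 215.8], [0.0, 0.0, 1.0]] [[0.884, -0.468, -0.013], [-0.362, -0.666, -0.652], [0.296, 0.581, -0.758]] [-0.484  0.213  1.277]
```

View pics/top0.png

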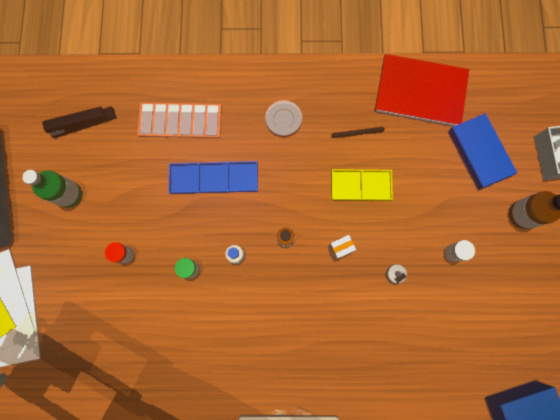

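View pics/side0.png

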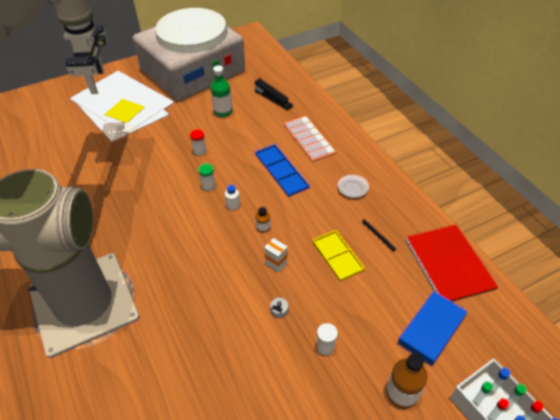

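The top view shows the red lid at (117,253), green lid (186,268), blue cap (234,254), amber bottle (286,236), carton (343,247), tally (398,274) and white lid (464,251). The blue tray is centred at (214,178) and the yellow tray at (362,185). The side view shows the same items, with the red lid at (197,137), the carton at (276,254) and the yellow tray at (338,255).

```bash
cat > h.py <<'E'
import numpy as np,cv2
def cloud(c):
    K,R,t,d=c["mtx"],c["R"],c["t"],c["depth"]
    v,u=np.mgrid[:d.shape[0],:d.shape[1]]
    P=np.stack([(u-K[0,2])*d/K[0,0],(v-K[1,2])*d/K[1,1],d],-1)
    W=(P-t)@R; W[d==0]=np.nan
    return W
E
python3 - <<'E'
from h import *
px={"red":(117,253),"green":(186,268),"white":(234,254),"amber":(286,236),"carton":(343,247),"tally":(398,274),"spare":(464,251)}
C={n:np.load(n+"0.npz") for n in("top","side")}
W={n:cloud(C[n]) for n in C}
for k,(u,v) in px.items():
    p=W["top"][v,u]
    print(k,p.round(3),end=' ')
    for n in C:
        w=W[n]; near=np.linalg.norm(w[...,:2]-p[:2],axis=-1)<.04
        q=w[near]; zt=np.nanpercentile(q[q[:,2]>.012][:,2],97)
        s=q[q[:,2]>zt-.006]; mm=s[:,:2]
        r=cv2.minAreaRect((mm*1000).astype(np.float32))
        print(n,"ztop %.3f"%zt,len(s),"mid",np.round((s.min(0)+s.max(0))[:2]/2,4),"rect",np.round(r[0],1),np.round(r[1],0),round(r[2]),end=' | ')
    print()
for n in C:
    hsv=cv2.cvtColor(C[n]["color"],cv2.COLOR_RGB2HSV); w=W[n]
    for nm,lo,hi in(("blue",105,125),("yellow",25,34)):
        m=((hsv[...,0]>=lo)&(hsv[...,0]<=hi)&(hsv[...,1]>150)).astype(np.uint8)
        N,L,S,_=cv2.connectedComponentsWithStats(cv2.morphologyEx(m,cv2.MORPH_CLOSE,np.ones((5,5))))
        for i in range(1,N):
            if S[i,4]<400: continue
            q=w[(L==i)&(m>0)];r=cv2.minAreaRect((q[np.isfinite(q[:,0]),:2]*1000).astype(np.float32))
            print(n,nm,S[i],np.round(r[0],1),np.round(r[1],0),round(r[2],1),"z",np.nanpercentile(q[:,2],[10,50,90]).round(4))
for n in C: print(n,"bench z",np.nanmedian(W[n][W[n][...,2]<.02][:,2]))
E
```

```text
red [0.455 0.369 0.072] top ztop 0.075 297 mid [0.4583 0.3752] rect [458.4 375. ] [42. 41.] 7 | side ztop 0.076 102 mid [0.4564 0.3722] rect [455.7 372.7] [42. 40.] 66 | 
green [0.423 0.218 0.073] top ztop 0.075 304 mid [0.424 0.223] rect [423.9 223. ] [41. 43.] 1 | side ztop 0.076 131 mid [0.4232 0.2214] rect [424.1 222.5] [43. 41.] 50 | 
white [0.453 0.116 0.072] top ztop 0.074 95 mid [0.4571 0.1192] rect [456.7 119.8] [23. 21.] 45 | side ztop 0.075 48 mid [0.4553 0.1192] rect [455.9 119.6] [21. 24.] 15 | 
amber [0.492 0.004 0.071] top ztop 0.075 88 mid [0.4961 0.0058] rect [496.2   5.8] [22. 22.] 44 | side ztop 0.075 58 mid [0.4932 0.0052] rect [493.4   4.6] [23. 21.] 63 | 
carton [ 0.468 -0.119  0.074] top ztop 0.075 332 mid [ 0.47   -0.1193] rect [ 470.7 -119.2] [36. 45.] 25 | side ztop 0.076 203 mid [ 0.4682 -0.1204] rect [ 467.8 -118.8] [37. 47.] 26 | 
tally [ 0.412 -0.244  0.035] top ztop 0.033 43 mid [ 0.4153 -0.2433] rect [ 411.1 -248.1] [28. 37.] 64 | side ztop 0.035 28 mid [ 0.4091 -0.2514] rect [ 409.1 -251.4] [24. 14.] 79 | 
spare [ 0.459 -0.378  0.075] top ztop 0.075 3
[... 260 characters left out ...]
 29 2270] [640.  175.9] [ 68. 205.] 1.9 z [0.0007 0.0031 0.0066]
top blue [ 502  388   58   32 1360] [ 136.6 -493. ] [ 60. 117.] 18.3 z [0.0735 0.0753 0.0775]
top yellow [ 332  169   61   31 1826] [ 622.6 -176.5] [144.  73.] 89.0 z [0.001  0.0038 0.0115]
side blue [ 256  146   52   49 1116] [638.6 178.3] [ 75. 218.] 1.6 z [0.0012 0.0049 0.0116]
side blue [ 399  292   67   72 2494] [ 661.3 -476.9] [243.  87.] 22.9 z [0.0268 0.0303 0.0332]
side yellow [105  99  39  23 492] [309.6 680. ] [101. 101.] 31.9 z [0.0048 0.0083 0.0116]
side yellow [ 314  231   50   49 1232] [ 619.5 -175.3] [144.  74.] 88.3 z [0.0012 0.0046 0.0115]
top bench z -9.081046900931165e-05
side bench z -0.00015961781012496784
```

Call:
{"method": "drive_tool", "body": {"moves": [93,0,0,10,0,0,8.26,93,0,0,10,0,0,8.26,93,0,0,10,0,0,8.26,93,0,0,10,0,0,8.26,93,0,0,10,0,0,8.26,93,0,0,10,0,0,8.26,93,0,0,10,0,0,8.26,93,0,0,10,0,0,8.26], "grip_force": 15}}

```text
t: 0.9
tool_pos: [0.2428, 0.5484, 0.3237]
orientation: [2.227, 2.215, -0.002]
force: [0.0, 1.0, 0.6]
opening: 0.0933
gripper_force: 0.0
```

Call:
{"method": "drive_tool", "body": {"moves": [93,-45,25,0,0,0,0,93,-45,25,0,0,0,0,93,-45,25,0,0,0,0,93,-45,25,0,0,0,0,93,-45,25,0,0,0,0,93,-45,25,0,0,0,0,93,-45,25,0,0,0,0,93,-45,25,0,0,0,0]}}

```text
t: 1.7
tool_pos: [0.4377, 0.1972, 0.3246]
orientation: [-2.22, -2.222, 0.0]
force: [0.7, 0.5, 0.0]
opening: 0.0929
gripper_force: 0.0
```

Call:
{"method": "drive_tool", "body": {"moves": [93,-40,10,0,0,0,0,93,-40,10,0,0,0,0,93,-40,10,0,0,0,0,93,-40,10,0,0,0,0,93,-23,10,0,0,0,0,93,0,0,0,0,0,0,93,0,0,0,0,0,0]}}

```text
t: 2.4
tool_pos: [0.4873, 0.0159, 0.3243]
orientation: [-2.222, -2.22, 0.001]
force: [-0.3, -0.3, 0.6]
opening: 0.0929
gripper_force: 0.0
```

```bash
python3 - <<'E'
from h import *
from plant import robot
c=robot.read_camera("wrist");cv2.imwrite("pics/w1.png",c["color"][:,:,::-1])
w=cloud(c);print(robot.read_state()["tool_pos"].round(4))
near=np.linalg.norm(w[...,:2]-[.4945,.005],axis=-1)<.035
q=w[near&(w[...,2]<.1)];q=q[q[:,2]>.067];print(len(q),np.median(q[:,2]),((q.min(0)+q.max(0))/2).round(4),(q.max(0)-q.min(0)).round(4))
E
```

```text
[0.4872 0.0166 0.3243]
721 0.07166156322378146 [0.4946 0.0068 0.0703] [0.0224 0.0237 0.0066]
```

View pics/w1.png

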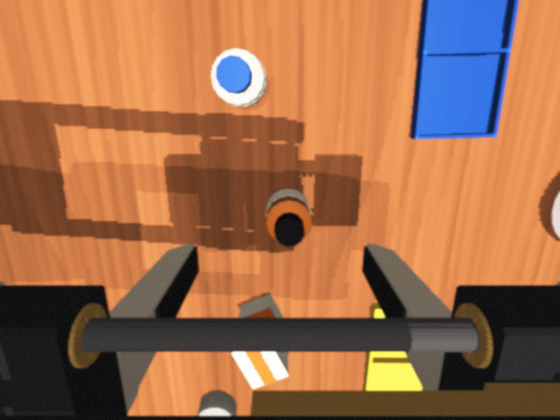

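The wrist view shows the amber cap at (289,228) between the open fingers. It puts the cap at (0.4946, 0.006, 0.072), which agrees with the top and side views.

Call:
{"method": "drive_tool", "body": {"moves": [93,-10,7,25,0,0,0,93,0,0,25,0,0,0,93,0,0,25,0,0,0,93,0,0,25,0,0,0,93,0,0,15,0,0,0,93,0,0,8,0,0,0,93,0,0,0,0,0,0]}}

```text
t: 3.15
tool_pos: [0.4937, 0.0072, 0.2006]
orientation: [-2.218, -2.222, 0.002]
force: [1.2, -1.5, 0.8]
opening: 0.0927
gripper_force: 0.0
```

Call:
{"method": "drive_tool", "body": {"moves": [0,0,0,0,0,0,0,0,0,0,0,0,0,0,0,0,0,0,0,0,0,0,0,0,0,0,0,0,0,0,0,0,0,0,0,0,0,0,0,0,0,0,0,0,0,0,0,0,0]}}

```text
t: 3.85
tool_pos: [0.4945, 0.0061, 0.2018]
orientation: [2.221, 2.222, 0.0]
force: [-0.4, -0.1, -0.3]
opening: 0.0415
gripper_force: 0.0
```

Call:
{"method": "drive_tool", "body": {"moves": [0,0,0,0,0,0,0,0,0,0,0,0,0,0,0,0,0,0,0,0,0,0,0,0,-20,0,0,0,0,0,0,-25,0,0,0,0,0,0,-25,0,0,0,0,0,0,-25,0,0,0]}}

```text
t: 4.55
tool_pos: [0.4943, 0.0062, 0.2973]
orientation: [-2.22, -2.222, 0.001]
force: [-0.3, -1.3, -1.9]
opening: 0.0398
gripper_force: 15.0
```

Call:
{"method": "drive_tool", "body": {"moves": [0,10,10,0,0,0,0,0,15,22,0,0,0,0,0,16,25,0,0,0,0,0,15,25,0,0,0,0,0,15,25,0,0,0,0,0,15,22,0,0,0,0,0,15,18,0,0,0,0,0,0,0,0,0,0,0]}}

```text
t: 5.35
tool_pos: [0.6426, 0.1095, 0.2946]
orientation: [-2.218, -2.223, 0.001]
force: [-1.3, -0.4, -0.3]
opening: 0.0399
gripper_force: 15.0
```

Call:
{"method": "drive_tool", "body": {"moves": [0,-1,0,25,0,0,0,0,0,0,25,0,0,0,0,0,0,20,0,0,0,0,0,0,10,0,0,0,0,0,0,5,0,0,0,0,0,0,3,0,0,0,0,0,0,1,0,0,0,0,0,0,0,0,0,0]}}

```text
t: 6.15
tool_pos: [0.6419, 0.1063, 0.2087]
orientation: [2.22, 2.221, 0.002]
force: [0.1, 0.0, -0.6]
opening: 0.0398
gripper_force: 15.0
```

```bash
python3 - <<'E'
from h import *
from plant import robot
c=robot.read_camera("wrist");cv2.imwrite("pics/w2.png",c["color"][:,:,::-1])
s=robot.read_state();print(s["tool_pos"].round(4),s["force"].round(1))
E
```

```text
[0.6419 0.1063 0.2088] [-0.7 -0.5 -0.9]
```

View pics/w2.png

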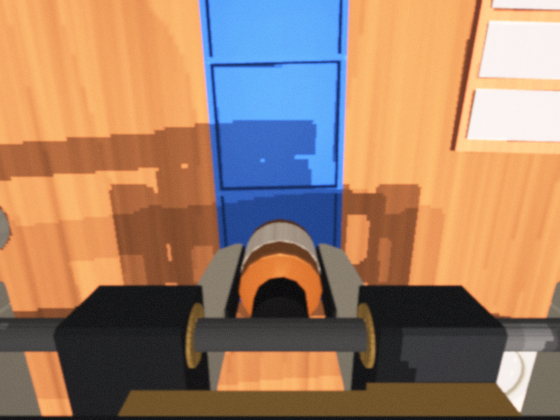

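The wrist view shows the bottle at (280,270), centred across the last blue compartment, whose walls are at columns 222 and 342. I'll lower the last few mm.

Call:
{"method": "drive_tool", "body": {"moves": [0,0,0,1,0,0,0,0,0,0,1,0,0,0,0,0,0,1,0,0,0,0,0,0,1,0,0,0,0,0,0,0,0,0,0]}}

```text
t: 6.7
tool_pos: [0.6416, 0.1062, 0.2048]
orientation: [2.221, 2.222, 0.0]
force: [-3.8, -0.8, 5.9]
opening: 0.0396
gripper_force: 15.0
```

Call:
{"method": "drive_tool", "body": {"moves": [50,0,0,0,0,0,0,70,0,0,0,0,0,0,93,0,0,0,0,0,0,93,0,0,0,0,0,0,93,0,0,0,0,0,0,93,0,0,0,0,0,0,93,0,0,-10,0,0,0,93,0,0,-20,0,0,0]}}

```text
t: 7.5
tool_pos: [0.6405, 0.1062, 0.2325]
orientation: [-2.219, -2.221, 0.005]
force: [0.2, 0.1, 0.2]
opening: 0.0925
gripper_force: 0.0
```

Call:
{"method": "drive_tool", "body": {"moves": [93,0,0,-30,0,0,0,93,0,0,-30,0,0,0,93,0,0,-30,0,0,0,93,-45,-34,0,0,0,0,93,-45,-34,0,0,0,0,93,-45,-34,0,0,0,0,93,-45,-34,0,0,0,0,93,-45,-34,0,0,0,0]}}

```text
t: 8.3
tool_pos: [0.4895, -0.0945, 0.3247]
orientation: [2.219, 2.222, 0.001]
force: [0.9, -1.3, 0.7]
opening: 0.0928
gripper_force: 0.0
```

Call:
{"method": "drive_tool", "body": {"moves": [93,0,0,0,0,0,-8.5,93,0,0,0,0,0,-8.5,93,0,0,0,0,0,-8.5,93,0,0,0,0,0,0,93,0,0,0,0,0,0]}}

```text
t: 8.8
tool_pos: [0.4909, -0.0933, 0.3243]
orientation: [1.681, 2.653, 0.0]
force: [0.2, -0.1, 0.1]
opening: 0.0931
gripper_force: 0.0
```

```bash
cat >> h.py <<'E'
def look(robot,xy,r=.035,zlo=.066):
    c=robot.read_camera("wrist");s=robot.read_state()
    R=cv2.Rodrigues(s["orientation"])[0]
    w=cloud(c);q=w[(np.linalg.norm(w[...,:2]-xy,axis=-1)<r)&(w[...,2]<.085)&(w[...,2]>zlo)]
    a=cv2.minAreaRect((q[:,:2]*1000).astype(np.float32))
    m=(q.min(0)+q.max(0))/2
    d=np.r_[np.array(a[0])/1000,0]-np.r_[s["tool_pos"][:2],0]
    print("t",s["t"],"tcp",s["tool_pos"].round(4),"tooly deg",np.degrees(np.arctan2(R[1,1],R[0,1])).round(1),"n",len(q),"ztop",np.median(q[:,2]).round(4),"mid",m.round(4),"rect",a,"shift tool mm",(R.T@d*1000).round(1))
    return c
E
python3 -c "
from h import *
from plant import robot
look(robot,[.469,-.119])"
```

```text
t 8.85 tcp [ 0.4909 -0.0932  0.3242] tooly deg 25.3 n 2531 ztop 0.0718 mid [ 0.4696 -0.1178  0.0701] rect ((469.68896484375, -118.21907043457031), (36.008544921875, 45.28023147583008), 24.169145584106445) shift tool mm [-13.5 -29.9  -0. ]
```

Call:
{"method": "drive_tool", "body": {"moves": [93,-7,-15,20,0,0,1,93,-6.5,-15,25,0,0,0,93,0,0,25,0,0,0,93,0,0,25,0,0,0,93,0,0,20,0,0,0,93,0,0,8,0,0,0,93,0,0,0,0,0,0]}}

```text
t: 9.55
tool_pos: [0.4689, -0.1179, 0.1997]
orientation: [-1.699, -2.639, 0.001]
force: [-0.0, 0.1, -0.7]
opening: 0.0928
gripper_force: 0.0
```

Call:
{"method": "drive_tool", "body": {"moves": [0,0,0,0,0,0,0,0,0,0,0,0,0,0,0,0,0,0,0,0,0,0,0,0,0,0,0,0,0,0,0,0,0,0,0,0,0,0,0,0,0,0,0,0,0,0,0,0,0,0,0,0,0,0,0,0]}}

```text
t: 10.35
tool_pos: [0.4694, -0.1182, 0.2007]
orientation: [-1.699, -2.643, 0.0]
force: [0.1, -0.7, 0.7]
opening: 0.0359
gripper_force: 15.0
```

Call:
{"method": "drive_tool", "body": {"moves": [0,0,0,0,0,0,0,0,0,0,0,0,0,0,0,0,0,0,0,0,0,0,0,0,-20,0,0,0,0,0,0,-25,0,0,0,0,0,0,-25,0,0,0,0,0,0,-25,0,0,0]}}

```text
t: 11.05
tool_pos: [0.4692, -0.1181, 0.2964]
orientation: [-1.698, -2.642, 0.0]
force: [0.8, -0.2, -0.6]
opening: 0.0363
gripper_force: 15.0
```

Call:
{"method": "drive_tool", "body": {"moves": [0,0,0,0,0,0,7.5,0,0,0,0,0,0,7.5,0,0,0,0,0,0,7.5,0,20,12,-5,0,0,0,0,30,18,0,0,0,0,0,32,18,0,0,0,0,0,32,18,0,0,0,0,0,32,18,0,0,0,0]}}

```text
t: 11.85
tool_pos: [0.5486, 0.032, 0.3006]
orientation: [-2.182, -2.26, 0.0]
force: [0.3, -0.2, -0.6]
opening: 0.0361
gripper_force: 15.0
```

Call:
{"method": "drive_tool", "body": {"moves": [0,32,18,0,0,0,0,0,32,18,0,0,0,0,0,30,18,0,0,0,0,0,25,15,0,0,0,0,0,15,8,0,0,0,0,0,0,0,0,0,0,0,0,0,0,0,0,0,0]}}

```text
t: 12.55
tool_pos: [0.6201, 0.1672, 0.3001]
orientation: [-2.18, -2.261, 0.002]
force: [-0.6, -0.5, -1.5]
opening: 0.0356
gripper_force: 15.0
```

Call:
{"method": "drive_tool", "body": {"moves": [0,4.3,10,0,0,0,0,0,4.3,10,5,0,0,0,0,0,0,25,0,0,0,0,0,0,25,0,0,0,0,0,0,20,0,0,0,0,0,0,10,0,0,0,0,0,0,5,0,0,0,0,0,0,0,0,0,0]}}

```text
t: 13.35
tool_pos: [0.6399, 0.176, 0.2107]
orientation: [-2.182, -2.26, 0.001]
force: [0.2, 0.1, 0.1]
opening: 0.0358
gripper_force: 15.0
```

Call:
{"method": "drive_tool", "body": {"moves": [0,0,0,2,0,0,0,0,0,0,2,0,0,0,0,0,0,1,0,0,0,0,0,0,1,0,0,0,0,0,0,1,0,0,0,0,0,0,0,0,0,0]}}

```text
t: 13.95
tool_pos: [0.6401, 0.1767, 0.2038]
orientation: [2.181, 2.261, 0.0]
force: [0.5, -1.1, 0.0]
opening: 0.0361
gripper_force: 15.0
```

Call:
{"method": "drive_tool", "body": {"moves": [0,0,0,0.5,0,0,0,0,0,0,0.5,0,0,0,0,0,0,0,0,0,0]}}

```text
t: 14.25
tool_pos: [0.6402, 0.1767, 0.2037]
orientation: [2.181, 2.261, 0.0]
force: [-4.5, -0.2, 7.8]
opening: 0.0362
gripper_force: 15.0
```

Call:
{"method": "drive_tool", "body": {"moves": [46,0,0,0,0,0,0,65,0,0,0,0,0,0,93,0,0,0,0,0,0,93,0,0,0,0,0,0,93,0,0,0,0,0,0,93,0,0,0,0,0,0,93,0,0,-10,0,0,0,93,0,0,-20,0,0,0]}}

```text
t: 15.05
tool_pos: [0.6391, 0.1764, 0.2314]
orientation: [-2.18, -2.259, 0.005]
force: [0.1, -0.4, 0.6]
opening: 0.0918
gripper_force: 0.0
```

Call:
{"method": "drive_tool", "body": {"moves": [93,0,0,-30,0,0,0,93,0,0,-30,0,0,0,93,0,0,-30,0,0,0,93,33,-36,0,0,0,0,93,36,-36,0,0,0,0,93,36,-36,0,0,0,0,93,36,-36,0,0,0,0,93,36,-36,0,0,0,0]}}

```text
t: 15.85
tool_pos: [0.455, 0.3456, 0.3239]
orientation: [2.182, 2.26, 0.002]
force: [0.9, 1.3, -0.0]
opening: 0.0926
gripper_force: 0.0
```

Call:
{"method": "drive_tool", "body": {"moves": [93,5,-5,0,0,0,0,93,0,0,0,0,0,0]}}

```text
t: 16.05
tool_pos: [0.4503, 0.3506, 0.3237]
orientation: [2.178, 2.264, 0.002]
force: [0.2, -0.8, -0.1]
opening: 0.0928
gripper_force: 0.0
```

```bash
python3 -c "
from h import *
from plant import robot
c=look(robot,[.457,.3735])
cv2.imwrite('pics/w3.png',c['color'][:,:,::-1])"
```

```text
t 16.1 tcp [0.4514 0.3497 0.3236] tooly deg 2.1 n 2640 ztop 0.0717 mid [0.4579 0.3772 0.0701] rect ((457.65802001953125, 377.3661804199219), (42.754764556884766, 42.78831481933594), 65.96410369873047) shift tool mm [27.5  7.3  0. ]
```

View pics/w3.png

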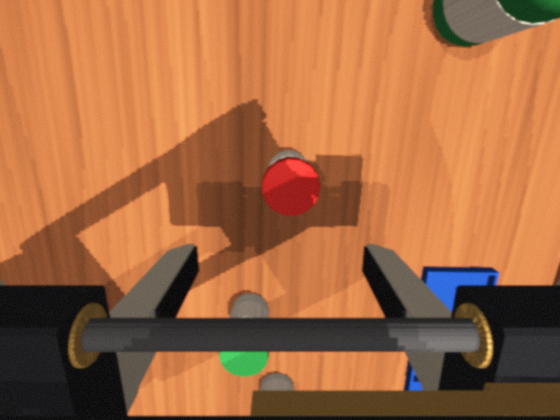

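The wrist view shows the red lid at (291,187), clear of its neighbours. I'll use (0.4575, 0.376) with the top at 0.072.

Call:
{"method": "drive_tool", "body": {"moves": [93,13,4,20,0,0,0,93,13,3,25,0,0,0,93,0,0,25,0,0,0,93,0,0,25,0,0,0,93,0,0,20,0,0,0,93,0,0,8,0,0,0,93,0,0,0,0,0,0]}}

```text
t: 16.8
tool_pos: [0.458, 0.3743, 0.1985]
orientation: [-2.183, -2.258, 0.004]
force: [0.3, -0.3, 0.2]
opening: 0.0931
gripper_force: 0.0
```

Call:
{"method": "drive_tool", "body": {"moves": [0,0,0,0,0,0,0,0,0,0,0,0,0,0,0,0,0,0,0,0,0,0,0,0,0,0,0,0,0,0,0,0,0,0,0,0,0,0,0,0,0,0,0,0,0,0,0,0,0,0,0,0,0,0,0,0]}}

```text
t: 17.6
tool_pos: [0.4574, 0.3757, 0.1998]
orientation: [-2.181, -2.261, 0.0]
force: [-0.3, -0.6, 1.4]
opening: 0.0435
gripper_force: 15.0
```

Call:
{"method": "drive_tool", "body": {"moves": [0,0,0,0,0,0,0,0,0,0,0,0,0,0,0,0,0,0,0,0,0,0,0,0,-20,0,0,0,0,0,0,-25,0,0,0,0,0,0,-25,0,0,0,0,0,0,-25,0,0,0]}}

```text
t: 18.3
tool_pos: [0.4573, 0.3755, 0.2953]
orientation: [-2.182, -2.26, 0.001]
force: [0.7, 0.9, -0.7]
opening: 0.0437
gripper_force: 15.0
```

Call:
{"method": "drive_tool", "body": {"moves": [0,-8,10,-5,0,0,0,0,-17,22,0,0,0,0,0,-20,26,0,0,0,0,0,-20,26,0,0,0,0,0,-20,26,0,0,0,0,0,-20,26,0,0,0,0,0,-17,22,0,0,0,0,0,-14,17,0,0,0,0]}}

```text
t: 19.1
tool_pos: [0.6386, 0.2436, 0.2977]
orientation: [-2.183, -2.259, 0.003]
force: [0.6, 0.6, -0.7]
opening: 0.0438
gripper_force: 15.0
```

Call:
{"method": "drive_tool", "body": {"moves": [0,0,0,0,0,0,0,0,0,0,0,0,0,0]}}

```text
t: 19.3
tool_pos: [0.6373, 0.2449, 0.298]
orientation: [-2.182, -2.258, 0.003]
force: [-0.9, 0.2, -0.4]
opening: 0.0438
gripper_force: 15.0
```

Call:
{"method": "drive_tool", "body": {"moves": [0,0,0,25,0,0,0,0,0,0,25,0,0,0,0,0,0,20,0,0,0,0,0,0,12,0,0,0,0,0,0,6,0,0,0,0,0,0,3,0,0,0,0,0,0,1,0,0,0,0,0,0,0,0,0,0]}}

```text
t: 20.1
tool_pos: [0.6376, 0.2462, 0.2088]
orientation: [2.181, 2.26, 0.002]
force: [0.8, -0.5, 0.5]
opening: 0.0436
gripper_force: 15.0
```

```bash
python3 - <<'E'
from h import *
from plant import robot
c=robot.read_camera("wrist");cv2.imwrite("pics/w4.png",c["color"][:,:,::-1])
s=robot.read_state();print(s["tool_pos"].round(4),s["force"].round(1))
E
```

```text
[0.6376 0.2461 0.2089] [ 0.4 -0.8 -0.2]
```

View pics/w4.png

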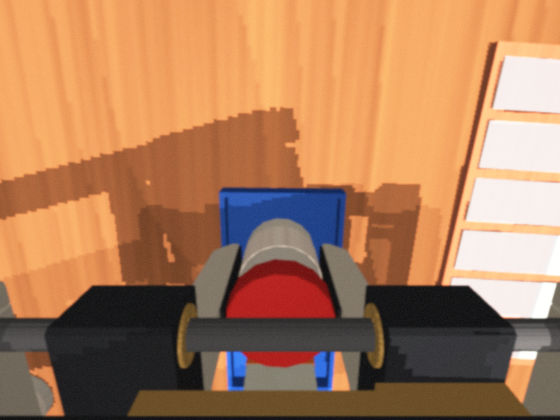

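The jar at (281,290) hangs straight and is centred between the tray walls at columns 222 and 345. I'll lower it until it touches.

Call:
{"method": "drive_tool", "body": {"moves": [0,0,0,2,0,0,0,0,0,0,1,0,0,0,0,0,0,1,0,0,0,0,0,0,1,0,0,0,0,0,0,1,0,0,0,0,0,0,0,0,0,0]}}

```text
t: 20.75
tool_pos: [0.6372, 0.2461, 0.2028]
orientation: [2.181, 2.261, 0.0]
force: [-3.2, -1.4, 6.2]
opening: 0.0436
gripper_force: 15.0
```

Call:
{"method": "drive_tool", "body": {"moves": [54,0,0,0,0,0,0,70,0,0,0,0,0,0,93,0,0,0,0,0,0,93,0,0,0,0,0,0,93,0,0,0,0,0,0,93,0,0,0,0,0,0,93,0,0,-10,0,0,0,93,0,0,-20,0,0,0]}}

```text
t: 21.55
tool_pos: [0.6362, 0.2457, 0.2304]
orientation: [-2.18, -2.259, 0.005]
force: [0.7, -0.0, 0.3]
opening: 0.0928
gripper_force: 0.0
```

Call:
{"method": "drive_tool", "body": {"moves": [93,0,0,-30,0,0,0,93,0,0,-30,0,0,0,93,0,0,-30,0,0,0,93,-24,-36,0,0,0,0,93,-24,-37,0,0,0,0,93,-24,-37,0,0,0,0,93,-24,-37,0,0,0,0,93,-24,-37,0,0,0,0]}}

```text
t: 22.35
tool_pos: [0.4561, 0.1187, 0.3224]
orientation: [2.181, 2.26, 0.001]
force: [-0.7, -0.1, 1.0]
opening: 0.0929
gripper_force: 0.0
```

Call:
{"method": "drive_tool", "body": {"moves": [93,0,0,0,0,0,0,93,0,0,0,0,0,0]}}

```text
t: 22.55
tool_pos: [0.4571, 0.1191, 0.3228]
orientation: [2.182, 2.259, 0.003]
force: [0.9, 0.0, 0.9]
opening: 0.093
gripper_force: 0.0
```

```bash
python3 -c "
from h import *
from plant import robot
look(robot,[.4565,.1195])"
```

```text
t 22.6 tcp [0.4581 0.1196 0.3232] tooly deg 2.0 n 760 ztop 0.0717 mid [0.456  0.1205 0.0701] rect ((456.009033203125, 120.65248107910156), (23.123910903930664, 23.292484283447266), 25.669416427612305) shift tool mm [ 1.1 -2.  -0. ]
```

Call:
{"method": "drive_tool", "body": {"moves": [93,1,-1,20,0,0,0,93,0,0,25,0,0,0,93,0,0,25,0,0,0,93,0,0,25,0,0,0,93,0,0,18,0,0,0,93,0,0,8,0,0,0,93,0,0,0,0,0,0]}}

```text
t: 23.3
tool_pos: [0.4569, 0.1209, 0.2]
orientation: [-2.18, -2.26, 0.002]
force: [0.2, 0.7, 0.5]
opening: 0.0932
gripper_force: 0.0
```

Call:
{"method": "drive_tool", "body": {"moves": [0,0,0,0,0,0,0,0,0,0,0,0,0,0,0,0,0,0,0,0,0,0,0,0,0,0,0,0,0,0,0,0,0,0,0,0,0,0,0,0,0,0,0,0,0,0,0,0,0,0,0,0,0,0,0,0]}}

```text
t: 24.1
tool_pos: [0.4565, 0.1205, 0.2008]
orientation: [2.181, 2.261, -0.0]
force: [-0.7, -0.2, 1.0]
opening: 0.0399
gripper_force: 15.0
```

Call:
{"method": "drive_tool", "body": {"moves": [0,0,0,0,0,0,0,0,0,0,0,0,0,0,0,0,0,0,0,0,0,0,0,0,-20,0,0,0,0,0,0,-25,0,0,0,0,0,0,-30,0,0,0,0,0,0,-25,0,0,0]}}

```text
t: 24.8
tool_pos: [0.4565, 0.1205, 0.3019]
orientation: [2.181, 2.261, 0.0]
force: [0.1, 0.3, -0.9]
opening: 0.04
gripper_force: 15.0
```

Call:
{"method": "drive_tool", "body": {"moves": [0,0,0,0,0,0,3,0,-15,8,0,0,0,0,0,-30,16,0,0,0,0,0,-35,18,0,0,0,0,0,-35,18,0,0,0,0,0,-35,18,0,0,0,0,0,-35,18,0,0,0,0,0,-35,18,0,0,0,0]}}

```text
t: 25.6
tool_pos: [0.5672, -0.103, 0.3003]
orientation: [-2.24, -2.202, 0.0]
force: [0.6, 1.4, -0.7]
opening: 0.0397
gripper_force: 15.0
```

Call:
{"method": "drive_tool", "body": {"moves": [0,-35,18,0,0,0,0,0,-30,16,0,0,0,0,0,-25,13,0,0,0,0,0,-18,9,0,0,0,0,0,0,0,0,0,0,0,0,0,0,0,0,0,0,0,0,0,0,0,0,0]}}

```text
t: 26.3
tool_pos: [0.6207, -0.2094, 0.3003]
orientation: [-2.239, -2.203, 0.0]
force: [-0.9, -0.0, -1.2]
opening: 0.0398
gripper_force: 15.0
```

Call:
{"method": "drive_tool", "body": {"moves": [0,-1,0.5,25,0,0,0,0,0,0,25,0,0,0,0,0,0,20,0,0,0,0,0,0,12,0,0,0,0,0,0,6,0,0,0,0,0,0,2,0,0,0,0,0,0,1,0,0,0,0,0,0,0,0,0,0]}}

```text
t: 27.1
tool_pos: [0.6219, -0.2115, 0.2109]
orientation: [2.239, 2.202, 0.001]
force: [-0.2, 0.3, -1.4]
opening: 0.0396
gripper_force: 15.0
```

```bash
python3 - <<'E'
from h import *
from plant import robot
c=robot.read_camera("wrist");cv2.imwrite("pics/w5.png",c["color"][:,:,::-1])
s=robot.read_state();print(s["tool_pos"].round(4),s["force"].round(1))
E
```

```text
[ 0.6219 -0.2115  0.2109] [ 0.  -0.5 -0.9]
```

View pics/w5.png

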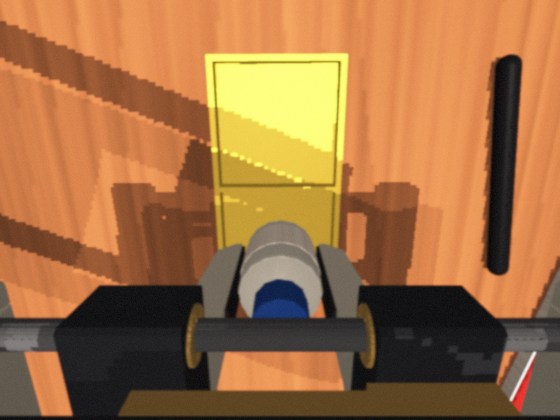

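The bottle at (280,270) is centred in the near yellow compartment, whose divider is at row 185 and walls at columns 215 and 340. I'll lower it.

Call:
{"method": "drive_tool", "body": {"moves": [0,0,0,3,0,0,0,0,0,0,2,0,0,0,0,0,0,1,0,0,0,0,0,0,1,0,0,0,0,0,0,0.5,0,0,0,0,0,0,0,0,0,0]}}

```text
t: 27.75
tool_pos: [0.6215, -0.2113, 0.2038]
orientation: [-2.24, -2.203, 0.0]
force: [-7.1, 1.9, 11.4]
opening: 0.04
gripper_force: 15.0
```

Call:
{"method": "drive_tool", "body": {"moves": [50,0,0,0,0,0,0,70,0,0,0,0,0,0,93,0,0,0,0,0,0,93,0,0,0,0,0,0,93,0,0,0,0,0,0,93,0,0,0,0,0,0,93,0,0,-10,0,0,0,93,0,0,-20,0,0,0]}}

```text
t: 28.55
tool_pos: [0.6206, -0.211, 0.231]
orientation: [-2.237, -2.2, 0.002]
force: [-0.5, -1.1, -0.1]
opening: 0.0923
gripper_force: 0.0
```

Call:
{"method": "drive_tool", "body": {"moves": [93,0,0,-30,0,0,0,93,0,0,-30,0,0,0,93,0,0,-30,0,0,0,93,43,-20,0,0,0,0,93,43,-20,0,0,0,0,93,43,-20,0,0,0,0,93,43,-20,0,0,0,0,93,43,-20,0,0,0,0]}}

```text
t: 29.35
tool_pos: [0.5241, 0.0067, 0.3232]
orientation: [2.24, 2.202, 0.002]
force: [-0.3, 1.0, 0.2]
opening: 0.0929
gripper_force: 0.0
```

Call:
{"method": "drive_tool", "body": {"moves": [93,43,-20,0,0,0,0,93,43,-20,0,0,0,0,93,43,-20,0,0,0,0,93,43,-22,0,0,0,0,93,35,-20,0,0,0,0,93,0,0,0,0,0,0,93,0,0,0,0,0,0]}}

```text
t: 30.05
tool_pos: [0.4263, 0.2146, 0.323]
orientation: [2.236, 2.205, 0.001]
force: [0.2, 0.1, -0.5]
opening: 0.0931
gripper_force: 0.0
```

```bash
python3 -c "
from h import *
from plant import robot
look(robot,[.424,.222])"
```

```text
t 30.1 tcp [0.4268 0.2138 0.3229] tooly deg -0.9 n 2519 ztop 0.0717 mid [0.4236 0.2244 0.07  ] rect ((423.78350830078125, 224.37448120117188), (42.70375061035156, 42.957054138183594), 74.8236312866211) shift tool mm [10.5 -3.2 -0. ]
```

Call:
{"method": "drive_tool", "body": {"moves": [93,9.5,-3,20,0,0,0,93,0,0,25,0,0,0,93,0,0,25,0,0,0,93,0,0,25,0,0,0,93,0,0,18,0,0,0,93,0,0,8,0,0,0,93,0,0,0,0,0,0]}}

```text
t: 30.8
tool_pos: [0.4239, 0.2223, 0.2003]
orientation: [-2.242, -2.2, 0.003]
force: [0.4, -0.0, 0.3]
opening: 0.0928
gripper_force: 0.0
```

Call:
{"method": "drive_tool", "body": {"moves": [0,0,0,0,0,0,0,0,0,0,0,0,0,0,0,0,0,0,0,0,0,0,0,0,0,0,0,0,0,0,0,0,0,0,0,0,0,0,0,0,0,0,0,0,0,0,0,0,0,0,0,0,0,0,0,0]}}

```text
t: 31.6
tool_pos: [0.4237, 0.2236, 0.2013]
orientation: [-2.24, -2.203, 0.0]
force: [0.0, 0.1, 0.9]
opening: 0.0437
gripper_force: 15.0
```

Call:
{"method": "drive_tool", "body": {"moves": [0,0,0,0,0,0,0,0,0,0,0,0,0,0,0,0,0,0,0,0,0,0,0,0,-20,0,0,0,0,0,0,-25,0,0,0,0,0,0,-30,0,0,0,0,0,0,-25,0,0,0]}}

```text
t: 32.3
tool_pos: [0.4236, 0.2235, 0.3024]
orientation: [2.24, 2.203, 0.0]
force: [0.9, 1.6, -0.3]
opening: 0.0436
gripper_force: 15.0
```

Call:
{"method": "drive_tool", "body": {"moves": [0,-15,8,0,0,0,0,0,-30,17,0,0,0,0,0,-35,20,0,0,0,0,0,-35,20,0,0,0,0,0,-35,20,0,0,0,0,0,-35,20,0,0,0,0,0,-35,20,0,0,0,0,0,-35,20,0,0,0,0]}}

```text
t: 33.1
tool_pos: [0.5648, -0.0355, 0.3008]
orientation: [-2.24, -2.202, 0.0]
force: [-0.5, -0.1, -0.2]
opening: 0.0434
gripper_force: 15.0
```

Call:
{"method": "drive_tool", "body": {"moves": [0,-35,20,0,0,0,0,0,-30,16,0,0,0,0,0,-25,14,0,0,0,0,0,-17,10,0,0,0,0,0,0,0,0,0,0,0,0,0,0,0,0,0,0,0,0,0,0,0,0,0]}}

```text
t: 33.8
tool_pos: [0.6222, -0.141, 0.3008]
orientation: [-2.239, -2.203, 0.0]
force: [-0.0, 0.5, -1.2]
opening: 0.0437
gripper_force: 15.0
```

Call:
{"method": "drive_tool", "body": {"moves": [0,-1,0,25,0,0,0,0,0,0,25,0,0,0,0,0,0,20,0,0,0,0,0,0,12,0,0,0,0,0,0,6,0,0,0,0,0,0,3,0,0,0,0,0,0,2,0,0,0,0,0,0,0,0,0,0]}}

```text
t: 34.6
tool_pos: [0.623, -0.1429, 0.2091]
orientation: [2.239, 2.202, 0.001]
force: [0.4, 0.4, -0.4]
opening: 0.0436
gripper_force: 15.0
```

Call:
{"method": "drive_tool", "body": {"moves": [0,0,0,1,0,0,0,0,0,0,1,0,0,0,0,0,0,1,0,0,0,0,0,0,0,0,0,0]}}

```text
t: 35.0
tool_pos: [0.6225, -0.1428, 0.2051]
orientation: [-2.24, -2.203, 0.0]
force: [-0.5, 0.0, -0.8]
opening: 0.0435
gripper_force: 15.0
```

Call:
{"method": "drive_tool", "body": {"moves": [0,0,0,0.5,0,0,0,0,0,0,0.5,0,0,0,0,0,0,0,0,0,0]}}

```text
t: 35.3
tool_pos: [0.6226, -0.1429, 0.2043]
orientation: [2.24, 2.203, 0.0]
force: [-0.0, 0.4, 0.6]
opening: 0.0436
gripper_force: 15.0
```

Call:
{"method": "drive_tool", "body": {"moves": [0,0,0,0.5,0,0,0,54,0,0,0,0,0,0,75,0,0,0,0,0,0,93,0,0,0,0,0,0,93,0,0,0,0,0,0,93,0,0,0,0,0,0,93,0,0,0,0,0,0,93,0,0,-15,0,0,0]}}

```text
t: 36.1
tool_pos: [0.6214, -0.1425, 0.2166]
orientation: [-2.237, -2.2, 0.003]
force: [0.0, -0.4, -1.9]
opening: 0.0916
gripper_force: 0.0
```

Call:
{"method": "drive_tool", "body": {"moves": [93,0,0,-30,0,0,0,93,0,0,-30,0,0,0,93,0,0,-30,0,0,0,93,0,-40,-20,0,0,0,93,0,-40,-20,0,0,0,93,0,-40,0,0,0,0,93,0,-30,0,0,0,0,93,0,0,0,0,0,0]}}

```text
t: 36.9
tool_pos: [0.4699, -0.1401, 0.3496]
orientation: [2.241, 2.202, -0.001]
force: [-0.2, 0.2, -0.8]
opening: 0.0929
gripper_force: 0.0
```

```bash
python3 - <<'E'
from h import *
from plant import robot
im={}
for n in("top","side"):
    c=robot.read_camera(n);im[n]=c["color"];w=cloud(c)
    for k,p in dict(amber=(.642,.107),carton=(.64,.177),red=(.638,.245),white=(.6215,-.211),green=(.6225,-.142),spare=(.461,-.38),tally=(.411,-.246)).items():
        q=w[(np.linalg.norm(w[...,:2]-p,axis=-1)<.034)&(w[...,2]<.12)]
        if len(q)==0: print(n,k,"none");continue
        zt=np.percentile(q[:,2],97);s=q[q[:,2]>zt-.006]
        print(n,k,"ztop",zt.round(4),"mid",((s.min(0)+s.max(0))/2).round(4)[:2],len(s))
a=cv2.resize(im["top"][130:300,80:500],(800,324));b=cv2.resize(im["side"][110:360,150:400],(276,276))
out=np.zeros((600,800,3),np.uint8);out[:324]=a;out[324:,:276]=b
cv2.imwrite("pics/end.png",out[:,:,::-1])
E
```

```text
top amber ztop 0.0764 mid [0.6423 0.1058] 91
top carton ztop 0.0779 mid [0.6406 0.1763] 305
top red ztop 0.0773 mid [0.6375 0.2453] 288
top white none
top green ztop 0.0779 mid [ 0.6239 -0.1406] 176
top spare none
top tally ztop 0.0336 mid [ 0.4176 -0.2472] 43
side amber ztop 0.059 mid [0.6518 0.0974] 12
side carton none
side red none
side white ztop 0.0769 mid [ 0.6212 -0.211 ] 65
side green ztop 0.0785 mid [ 0.6218 -0.1437] 173
side spare ztop 0.075 mid [ 0.4594 -0.3808] 286
side tally ztop 0.0339 mid [ 0.4099 -0.2505] 45
```

View pics/end.png

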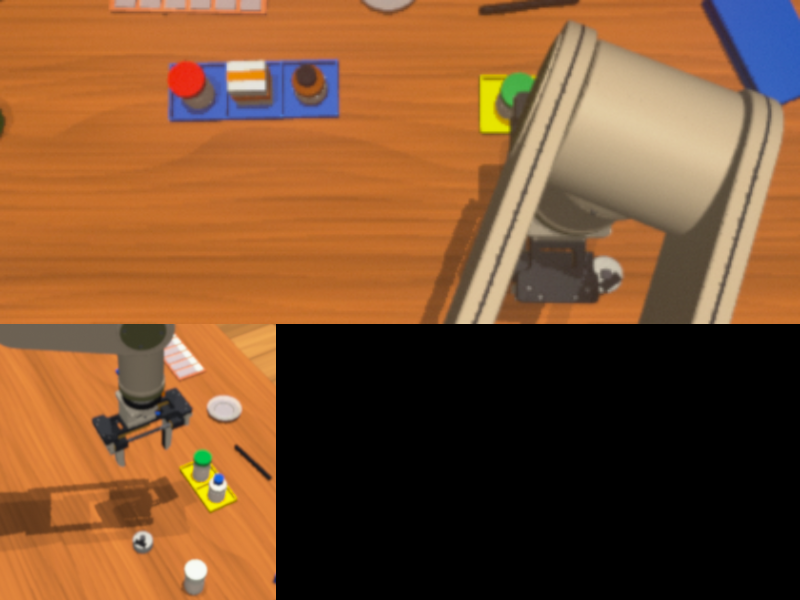

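The final picture shows red, carton and amber upright in the blue tray at (190,85), (247,80) and (308,82), and green and white upright in the yellow tray in the side crop. Lid heights are 3 mm above their bench values, which matches the tray floor. The spare jar and the tally haven't moved.

```bash
python3 -c "
from plant import robot
print(robot.close_job())"
```

```text
the job is handed in; nothing more can be done
None
```

Both kits are made up and handed in: the amber bottle, carton and red-lidded jar are upright in the blue tray and the white bottle and green-lidded jar are upright in the yellow tray, each in its own compartment, with the white-lidded jar and tally counter left untouched (about 37 s of the 120 s used).

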